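# Refit the guide rod of a lead-screw slide

## Robot

A 7-joint arm with a two-finger parallel gripper is mounted at the origin on a cart in front of the work surface, level with it; the furniture and walls round the work are solid. World frame = base frame: x ahead of the robot, y to its left, z up, the work surface at z = 0. Lengths are in m, angles in rad, forces in N, time in s.
With the tool pointing down it reaches from about 0.4 to 0.875 m from the base axis. Payload 19.3 kg.
Tool frame: the origin (TCP) lies midway between the tips of the shut fingers; the grasp point (between the pads) lies 19 mm behind it (tcp_to_grasp is the z of the grasp point in the tool frame, in m); z points along the fingers, y is the line along which they close (so a half turn about z gives the same grasp; the last joint's range is limited). The gripper opens to 85 mm and grips with 20 to 120 N. Pads are 22 mm wide; open, the fingers measure 114 mm over their backs; the gripper's body (76 mm by 85 mm) begins 54 mm behind the grasp point. The pads swing forward as they close: fully open they stand 13 mm farther back than shut.
Start: joints at [1.158, 0.521, -0.036, 1.599, 0.021, 1.021, -0.113], TCP at [0.21, -0.589, 0.231] pointing down, gripper open.
Joint ranges: [-2.91, 2.91], [-0.3, 2.13], [-1.5, 1.42], [0.17, 2.43], [-1.26, 4.41], [0.16, 1.93], [-2.52, 2.52]. Speed limits (rad/s): [1.89, 1.89, 2.39, 2.39, 3.01, 3.01, 3.01].

## Interface

Orientations are given as a unit quaternion [x, y, z, w].
In Python, from workcell import state, snapshot, sign_off, trace, tcp_to_grasp gives the robot as it stands. The module is installed in compiled form; this text tells all that it offers.
- The arm moves only by the shell command python3 -m handwheel 'ROWS'. ROWS is JSON, a list of rows, each a list of 3 entries, a list of its own where there are three numbers: the shift along the world's x, y, z in m, then the turn, a rotation vector about the world's x, y, z in degrees, then the opening in per cent of the stroke, from 0 (shut) to 100 (fully open). In form: [[[tx, ty, tz], [wx, wy, wz], claw], ...]. A call has 1 to 10 rows; each row is the pose to reach, as a shift and turn from the pose commanded when the call began; what a row does not reach only later rows make up. A row lasts 1/12 s, in which the tool goes at most 41.7 mm and 7.16 degrees, less where a joint would pass 70% of its speed; a pose out of reach is approached as far as the arm can. A call with a gripper value outside its range is refused whole. The fingers move at their own pace and stop on an object; the grip force is fixed at half the most. Time passes only in rows, so rows that repeat a pose let the fingers close. It gives the time, the measured TCP pose, the force, the opening and the grip force at its end, in the units of the state.
- state(): the state, without advancing time (a new reading comes with each control period).
- snapshot(name): name is "scene" or "top" or "wrist"; returns a dict with "pixels" (480x640x3 uint8, red, green, blue), "depth" (480x640 float32, m along the optical axis (not along the pixel's ray), 0 where there is no reading), "fovy" (degrees; the focal length in pixels is half the picture's height over the tangent of half this angle, whatever the lens; pixels are square), "cx", "cy" (the principal point, pixels), "T" (4x4, takes a point from camera to world coordinates). Camera axes: x right, y down, z forward; pixel columns grow to the right and rows downward; lengths in m; the calibration is good to about 2 mm. A picture is of the moment at which its call begins.
- sign_off(): hands the job in; it is judged then, once.
Trained networks look in the newest picture that a camera, given by its name, has taken for a name from the list of things; names that differ only in an ending like _2 or _b are one class to them, and where a whole thing is asked for, a point or a joint stands for the part that bears it (a point fixed in the world has none). Each returns a list of dicts, best first, with "p" (0 to 1); they miss things now and then, are a little off and sometimes report something else, mostly with a low value. They report only what shows in the picture. A call takes as long as a camera call.
- trace(thing, camera): "mask" (480x640 bool, what is visible of it) and "rect" ([left, top, width, height] in pixels, round what is visible of it).
The state is a dict: "clock": time; "joints": joint angles; "joint_velocities": joint speeds; "effort": joint torques, N m; "eef_pos": TCP position; "orientation": TCP orientation; "wrist_force": force on the tool from outside, world axes, zero at the start; "moment": the same for the moment, N m; "grip_width": finger opening in m; "grasp_force": force on a finger pad.
Only numpy, scipy, OpenCV 4.12 (cv2) and the standard library are available. Lean on these libraries where they do the work, as an engineer would, in place of code of your own. Each camera call takes 0.05 s, during which the arm holds its last target. There are 200 camera calls.

## Task

The front guide rod of this small lead-screw slide was taken out to change its bush: fit it again. Take the rod out of its rest by the middle and start it, nose first, through the brass-rimmed bush below the spring plunger; once it is well in, let go, take it further back by the knurled head and push it fully home, so that the head's shoulder sits against the front support, the plunger has dropped into the rod's groove and the hand is off. Feel your way, let nothing bind and push gently, with no more than about 15 N, so that the new bush is not scored; leave the other parts on the bench as they are.

Things in the scene. Friction and masses are not known exactly. Their poses are not given: they have to be found in the camera images.
- rod_mid (a point): Middle of the steel guide rod, on its axis, at its centre of mass: 65 mm from the shoulder, 85 mm from the nose tip. x axis: along the rod towards the nose. The rod is 190 mm long: a shank 12 mm thick and 150 mm long, then a knurled aluminium head 18 mm thick and 40 mm long. Mass about 0.16 kg. A ring groove lies 7.5 to 16.5 mm in front of the shoulder.
- rod_nose (a point): Tip of the rod's nose, on its axis, x axis as for rod_mid. The last 8 mm of the nose taper from 12 to 7 mm diameter.
- rod_shoulder (a point): The shoulder where head and shank meet, on the rod's axis; 150 mm behind the nose tip.
- rod_head (a point): The place to hold on the rod's knurled head, on its axis, 21 mm behind the shoulder; x axis as for rod_mid. Let go of partway in, the rod's head droops by up to 6 mm, since the fit has 1 mm of play.
- rest: Fixed grey rest, 128x34 mm, in which the rod lies level at the start, rod_mid above its centre, axis 36 mm above the bench, x along the rod. Two rubber V's (11 mm thick, tops 43 mm high) carry the rod 47 mm to either side of the centre; between them the fingers have room down to 6 mm above the bench. Origin at the centre of its underside.
- bore_mouth (a point): Centre of the brass-rimmed mouth of the empty bore, in the front face of the slide's front support (aluminium block); on this face the shoulder seats. x axis: level, the way the rod goes in; y to the left of that, z up. The bore is 13 mm wide and passes the front support (24 mm), a gap, the carriage (46 mm), a gap, and the rear support (128 to 152 mm deep).
- slide: The lead-screw slide, fixed to the bench; origin under the middle of its base plate, x the way the rod goes in. Levelling feet hold the base plate 0 to 8 mm above the bench; the bore's axis is 50 mm above the plate's underside. Front support 96 mm wide (18 mm right of the bore, 78 mm left), its top 16 mm above the bore's axis; over the bore a black plunger knob stands up to 36 mm above the axis. Nothing else stands out of the front face.
- plunger (a joint): Spring plunger in the front support, 12 mm behind the bore's mouth, pointing down into the bore (m). 0: down. The rod's shank lifts it 1 to 2.5 mm; it then presses on the rod with 6 to 8 N and brakes it by a few N all the way in, and drops below 0.9 mm into the groove when the rod is home.
- carriage (a joint): Position of the carriage along the slide (m), held by the lead screw: its bore begins 26 mm + this value behind the bore's mouth.
- oil_bottle: Small yellow oil bottle with a black cap, 28 mm in diameter, 78 mm tall, standing; to be left alone. Origin at the centre of its underside.
- spare_motor: Spare stepper motor, 40x35x50 mm, standing with its shaft up; to be left alone. Origin at the centre of its underside.
- belt_pulley: White belt pulley, 24 mm in diameter, 18 mm high, standing; to be left alone. Origin at the centre of its underside.
- bearing: Ball bearing, 26 mm in diameter, 8 mm high, lying flat; to be left alone. Origin at the centre of its underside.

How it is judged:
On the way, in this order (a step that is already met when the one before it is completed fails the run):
1. the rod stands 35 to 105 mm deep in the bore, in line with it, and the hand has let go of it (x of rod_nose in the frame of bore_mouth between 0.035 and 0.105 m and angle between the x axis of rod_nose and the x axis of bore_mouth, either way round below 0.12 rad and contact force between the fingers and rod below 0.05 N and y of rod_nose in the frame of bore_mouth between -0.005 and 0.005 m and z of rod_nose in the frame of bore_mouth between -0.005 and 0.005 m), for 0.2 s.
2. the rod is held by its head, still at least 30 mm short of home (contact force between the fingers and rod above 2 N and distance between the grasp point and rod_head below 0.035 m and x of rod_shoulder in the frame of bore_mouth below -0.03 m), for 0.1 s.
At the end, for the whole second after the job is handed in: The rod lies in all three bores, in line with them within 0.02 rad, its shoulder within 1.5 mm of the front support's face and 3 mm of the bore's mouth, the plunger dropped into the groove (below 0.9 mm), the rod at rest and let go (x of rod_shoulder in the frame of bore_mouth above -0.0015 m and distance between rod_shoulder and bore_mouth below 0.003 m and angle between the x axis of rod_nose and the x axis of bore_mouth, either way round below 0.02 rad and value of joint plunger below 0.0009 m and linear speed of rod below 0.01 m/s); the robot touches nothing.
It fails at once if the rod pressed on the slide or anything mounted on it with more than 25 N (contact force between rod and slide above 25 N).
It fails at once if the hand pressed on the slide with more than 20 N (contact force between the arm and slide above 20 N).
It fails at once if a bystander moved more than 20 mm (distance of any of oil_bottle, spare_motor, belt_pulley, bearing from where it was at the start of the episode above 0.02 m).
It also fails if it takes over 72 s, if anything falls off the work surface, if the arm or the gripper's body presses on something with over 40 N, if the wrist force passes 120 N, or if a joint passes its speed limit or range.

## Working session

There is one attempt and no reset: what is moved stays moved. The work goes in short steps, Python scripts to look and compute and a shell command to move; the robot and the scene stay as the last step left them, time stands still between calls to the robot, and variables do not carry over. Pictures are saved under pics/ and viewed, at most 10 in all, crops included, and the job is handed in when it is done.

```bash
mkdir -p pics; cat > h.py <<'E'
import numpy as np, cv2
from workcell import state, snapshot, trace, tcp_to_grasp, sign_off
def cloud(s):
    f=240/np.tan(np.radians(s["fovy"])/2); v,u=np.mgrid[:480,:640]; d=s["depth"]
    P=np.stack([(u-s["cx"])*d/f,(v-s["cy"])*d/f,d],-1)
    return P@s["T"][:3,:3].T+s["T"][:3,3]
def save(s,n): cv2.imwrite(f"pics/{n}.png",s["pixels"][:,:,::-1])
E
python3 - <<'E'
from h import *
st=state(); print({k:np.round(v,3) for k,v in st.items()}, tcp_to_grasp)
for c in ["scene","top"]:
    s=snapshot(c); save(s,c); P=cloud(s); print(c,s["fovy"],np.round(s["T"],3).tolist())
    for n in ["rod_mid","rest","slide","oil_bottle","spare_motor","belt_pulley","bearing"]:
        for t in trace(n,c)[:2]:
            m=t["mask"]&(s["depth"]>0); q=P[m]
            if len(q): print(n,round(t["p"],2),t["rect"],np.round(np.median(q,0),3),np.round(q.min(0),3),np.round(q.max(0),3))
E
```

```text
{'clock': np.float64(0.0), 'joints': array([ 1.158,  0.522, -0.036,  1.6  ,  0.021,  1.021, -0.113]), 'joint_velocities': array([ 0.   ,  0.001,  0.   ,  0.   ,  0.   , -0.   , -0.   ]), 'effort': array([ 0.0000e+00, -9.2710e+01,  1.9800e+00, -3.6994e+01,  1.8000e-02,
        8.0000e-03, -0.0000e+00]), 'eef_pos': array([ 0.21 , -0.588,  0.231]), 'orientation': array([ 0.985,  0.171, -0.   , -0.001]), 'wrist_force': array([-0.361, -0.198, -0.254]), 'moment': array([-0.032,  0.006,  0.003]), 'grasp_force': np.float64(0.0), 'grip_width': np.float64(0.085)} -0.0187
scene 49.07523265544099 [[-0.792, -0.351, 0.501, 0.123], [-0.611, 0.484, -0.627, 0.267], [-0.022, -0.802, -0.597, 0.583], [0.0, 0.0, 0.0, 1.0]]
rest 0.62 [343.8, 288.5, 67.0, 72.0] [ 0.402 -0.217  0.005] [ 0.38  -0.293 -0.003] [ 0.445 -0.154  0.04 ]
slide 0.9 [278.8, 175.0, 90.1, 84.4] [ 0.617 -0.372  0.05 ] [ 0.569 -0.575 -0.005] [ 0.768 -0.294  0.08 ]
slide 0.72 [443.0, 230.1, 27.3, 31.8] [ 0.389 -0.461  0.023] [ 0.37  -0.492 -0.001] [ 0.414 -0.445  0.048]
oil_bottle 0.81 [214.1, 217.1, 17.3, 37.2] [ 0.735 -0.218  0.032] [ 0
[... 800 characters left out ...]
-0.003] [ 0.71  -0.293  0.084]
oil_bottle 0.47 [283.2, 121.7, 14.7, 20.7] [ 0.738 -0.223  0.045] [ 0.73  -0.235 -0.002] [ 0.769 -0.205  0.079]
spare_motor 0.89 [404.5, 305.3, 23.3, 23.5] [ 0.396 -0.465  0.03 ] [ 0.373 -0.495 -0.003] [ 0.417 -0.445  0.052]
spare_motor 0.24 [252.3, 290.6, 62.8, 32.2] [ 0.41  -0.219  0.006] [ 0.382 -0.282  0.   ] [ 0.434 -0.154  0.045]
belt_pulley 0.66 [377.2, 326.8, 15.0, 13.6] [ 0.361 -0.405  0.011] [ 0.348 -0.419 -0.003] [ 0.372 -0.394  0.021]
bearing 0.31 [283.3, 123.1, 13.8, 17.4] [ 0.738 -0.223  0.045] [ 0.73  -0.235  0.001] [ 0.755 -0.205  0.079]
bearing 0.25 [326.2, 153.8, 105.1, 73.6] [ 0.636 -0.392  0.061] [ 0.573 -0.503 -0.004] [ 0.708 -0.295  0.084]
```

```bash
python3 - <<'E'
import cv2
a=cv2.imread("pics/top.png")[100:360,200:460]; cv2.imwrite("pics/topc.png",cv2.resize(a,None,fx=2.3,fy=2.3,interpolation=cv2.INTER_CUBIC))
a=cv2.imread("pics/scene.png")[150:380,190:490]; cv2.imwrite("pics/scenec.png",cv2.resize(a,None,fx=2.6,fy=2.6,interpolation=cv2.INTER_CUBIC))
E
```

```text
(no output)
```

View pics/topc.png

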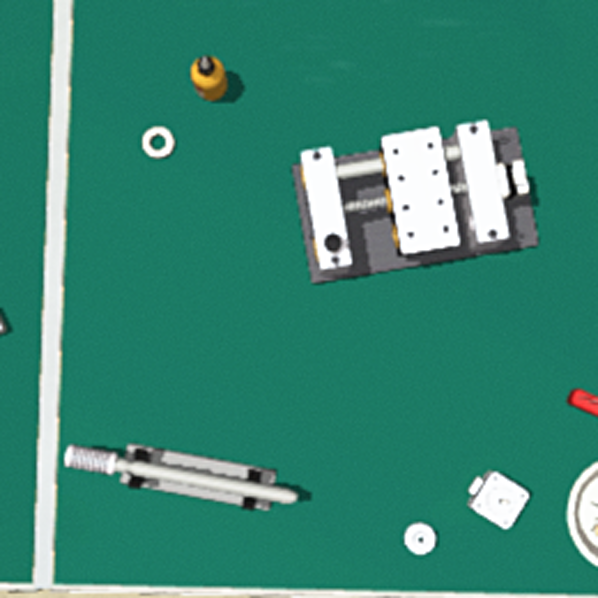

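View pics/scenec.png

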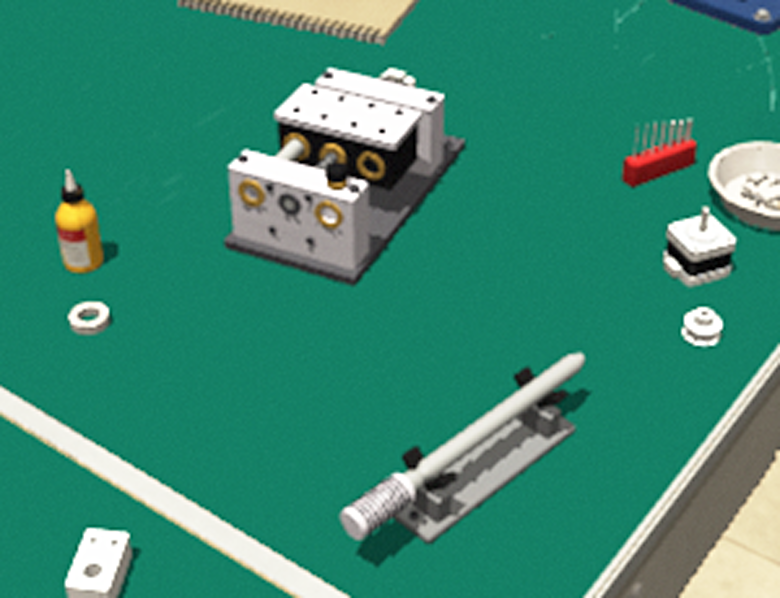

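The top view shows the rod at crop (65–295, 455–495), nose to the right (−y). The plunger knob is at (333,242), and the slide's front face is on its left side. In the scene view the empty front bore is the right-hand brass ring at (329,213), directly below the knob. Next I'll estimate the poses.

```bash
cat >> h.py <<'E'
def line(q):
    c=q.mean(0); d=np.linalg.svd(q-c,full_matrices=False)[2][0]; return c,d
E
python3 - <<'E'
from h import *
for c in ["top","scene"]:
    s=snapshot(c);P=cloud(s)
    # rod region: z>0.03 near rest
    m=(P[...,2]>.026)&(P[...,2]<.06)&(abs(P[...,0]-.41)<.05)&(P[...,1]>-.33)&(P[...,1]<-.08)&(s["depth"]>0)
    q=P[m]; c0,d=line(q[:,:2]); d=d*(-np.sign(d[1])); t=(q[:,:2]-c0)@d; n=np.array([-d[1],d[0]]); o=(q[:,:2]-c0)@n
    print(c,len(q),c0,d,np.degrees(np.arctan2(d[1],d[0])),"ends",c0+d*t.min(),c0+d*t.max(),t.max()-t.min())
    for a in np.arange(t.min(),t.max(),.02):
        k=(t>=a)&(t<a+.02); print(round(a,3),k.sum(),np.round([np.median(o[k]),o[k].min(),o[k].max(),np.percentile(q[k,2],95)],4))
    # slide top
    m=(P[...,2]>.055)&(P[...,2]<.082)&(abs(P[...,0]-.62)<.1)&(P[...,1]>-.36)&(P[...,1]<-.26)&(s["depth"]>0)
    q=P[m]; print("fs",len(q),np.percentile(q,[2,50,98],axis=0).round(4).tolist())
s=snapshot("wrist"); print(np.round(s["T"],3), s["fovy"])
E
```

```text
top 851 [ 0.41047689 -0.20346659] [-0.16265563 -0.9866829 ] -99.36107246618012 ends [ 0.4251679  -0.11434963] [ 0.39428501 -0.30168788] 0.18986672572644955
-0.09 100 [ 0.0002 -0.0095  0.0084  0.0465]
-0.07 107 [ 0.0004 -0.0089  0.0087  0.0464]
-0.05 104 [-0.0002 -0.0165  0.0158  0.0433]
-0.03 99 [ 0.0001 -0.0162  0.0162  0.0431]
-0.01 68 [ 0.     -0.0063  0.0056  0.0436]
0.01 69 [ 0.0003 -0.0059  0.0056  0.044 ]
0.03 69 [-0.     -0.0061  0.0057  0.0432]
0.05 137 [ 0.0002 -0.0165  0.0163  0.0433]
0.07 69 [-0.0002 -0.006   0.0058  0.0444]
0.09 29 [ 0.0001 -0.0047  0.0049  0.0442]
fs 770 [[0.5813, -0.3534, 0.0554], [0.63, -0.322, 0.0659], [0.6724, -0.3046, 0.0806]]
scene 1233 [ 0.40835937 -0.19390313] [-0.15842135 -0.9873716 ] -99.11527755502514 ends [ 0.42105605 -0.11477021] [ 0.39079497 -0.30337441] 0.19101643508939842
-0.08 226 [-0.0009 -0.0074  0.0117  0.0436]
-0.06 163 [-0.0022 -0.0068  0.0105  0.0433]
-0.04 161 [-0.0006 -0.0141  0.0189  0.0404]
-0.02 126 [-0.0004 -0.014   0.0191  0.0408]
-0.0 101 [-0.0009 -0.0045  0.0071  0.0406]
0.02 86 [-0.0007 -0.0046  0.0069  0.0408]
0.04 89 [-0.0008 -0.0051  0.0077  0.0403]
0.06 172 [-0.0019 -0.0151  0.018   0.0401]
0.08 79 [-0.0013 -0.0056  0.0077  0.0406]
0.1 30 [-0.0013 -0.004   0.0062  0.0402]
fs 662 [[0.5777, -0.3398, 0.0556], [0.6194, -0.3202, 0.0633], [0.6688, -0.3042, 0.0785]]
[[ 0.335 -0.896 -0.29   0.285]
 [-0.942 -0.319 -0.102 -0.563]
 [-0.002  0.307 -0.952  0.374]
 [ 0.     0.     0.     1.   ]] 58.113120554560794
```

```bash
python3 -m handwheel '[[[0.36,0.41,-0.05],[0,0,77],100],[[0.36,0.41,-0.05],[0,0,77],100],[[0.36,0.41,-0.05],[0,0,77],100],[[0.36,0.41,-0.05],[0,0,77],100],[[0.36,0.41,-0.05],[0,0,77],100],[[0.36,0.41,-0.05],[0,0,77],100],[[0.36,0.41,-0.05],[0,0,77],100],[[0.36,0.41,-0.05],[0,0,77],100],[[0.36,0.41,-0.05],[0,0,77],100],[[0.36,0.41,-0.05],[0,0,77],100]]'; python3 -c "
from h import *
print(state()['joints'],state()['eef_pos'])"
```

```text
clock: 1.78
eef_pos: [0.4849, -0.2752, 0.1934]
orientation: [0.697, 0.717, 0.0, 0.0]
wrist_force: [1.5, -0.9, 0.5]
grip_width: 0.0853
grasp_force: 0.0
[ 0.71241958  0.48481532 -0.41384035  1.80401472  0.24146592  0.90195949
  0.21824128] [ 0.48489891 -0.27523276  0.19340038]
```

```bash
python3 -m handwheel '[[[0.03,0.035,-0.02],[0,0,5],100],[[0.06,0.065,-0.04],[0,0,5],100],[[0.08,0.095,-0.06],[0,0,5],100],[[0.08,0.095,-0.06],[0,0,5],100],[[0.08,0.095,-0.06],[0,0,5],100],[[0.08,0.095,-0.06],[0,0,5],100]]'; python3 - <<'E'
from h import *
s=snapshot("wrist"); save(s,"w1"); P=cloud(s); np.savez("w1.npz",P=P,d=s["depth"],T=s["T"])
print(state()["eef_pos"],np.round(s["T"],3).tolist())
cv2.imwrite("pics/w1.png",s["pixels"][:,:,::-1])
E
```

```text
clock: 2.28
eef_pos: [0.5637, -0.1814, 0.1329]
orientation: [0.667, 0.745, -0.0, -0.0]
wrist_force: [0.1, -0.5, 1.3]
grip_width: 0.0856
grasp_force: 0.0
[ 0.56346914 -0.18262026  0.13342093] [[0.994, 0.105, 0.032, 0.556], [0.109, -0.946, -0.304, -0.104], [-0.001, 0.305, -0.952, 0.275], [0.0, 0.0, 0.0, 1.0]]
```

View pics/w1.png

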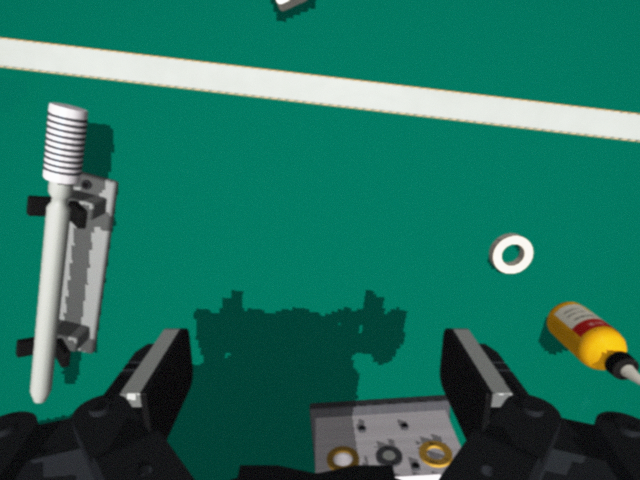

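The wrist view shows the slide's front face at the bottom, with the empty bore's ring at (343,457) and the other brass ring at (435,455). The rod is on the left: head at (65,140), nose at (39,395). Next I'll measure the ring, the face plane and the rod from this view.

```bash
python3 - <<'E'
from h import *
z=np.load("w1.npz");P=z["P"];d=z["d"]; im=cv2.imread("pics/w1.png")
hsv=cv2.cvtColor(im,cv2.COLOR_BGR2HSV)
br=(hsv[...,0]>12)&(hsv[...,0]<32)&(hsv[...,1]>110)&(hsv[...,2]>70)
for u0 in (343,435):
    m=np.zeros_like(br); m[436:480,u0-22:u0+22]=1; m&=br
    v,u=np.nonzero(m); q=P[m&(d>0)]
    (c,ax,an)=cv2.fitEllipse(cv2.convexHull(np.stack([u,v],1).astype(np.int32))); 
    print(len(u),u.min(),u.max(),v.min(),v.max(),c,ax,"3d med",np.median(q,0).round(4),"mid",((np.percentile(q,2,axis=0)+np.percentile(q,98,axis=0))/2).round(4))
# face plane
m=(d>0)&(P[...,2]>.018)&(P[...,2]<.064)&(P[...,0]>.56)&(P[...,0]<.69)&(P[...,1]<-.28)&(P[...,1]>-.34)
q=P[m]; 
for _ in range(4):
    A=np.c_[q[:,0],q[:,2],np.ones(len(q))]; k=np.linalg.lstsq(A,q[:,1],rcond=None)[0]; r=q[:,1]-A@k; q=q[abs(r)<max(.0015,1.5*r.std())]
print("face y=a x+b z+c",k,len(q),r.std(),"bore dir yaw",np.degrees(np.arctan2(-1,k[0])), "x range",q[:,0].min(),q[:,0].max(),"z",q[:,2].min(),q[:,2].max())
# rod
m=(d>0)&(P[...,2]>.026)&(P[...,2]<.06)&(abs(P[...,0]-.41)<.05)&(P[...,1]>-.33)&(P[...,1]<-.08)
q=P[m]; h=cv2.minAreaRect  # shank points only between the Vs
c0,dd=line(q[:,:2]); dd*=-np.sign(dd[1]); t=(q[:,:2]-c0)@dd; n=np.array([-dd[1],dd[0]]);o=(q[:,:2]-c0)@n
print("rod",c0,dd,np.degrees(np.arctan2(dd[1],dd[0])),"nose",c0+dd*t.max(),"tail",c0+dd*t.min(),np.ptp(t))
for a in np.arange(t.min(),t.max(),.02):
    k=(t>=a)&(t<a+.02); print(round(a,3),k.sum(),np.round([(o[k].min()+o[k].max())/2,o[k].min(),o[k].max(),np.percentile(q[k,2],95)],4))
m=(d>0)&(P[...,2]<.01)&(P[...,0]>.45)&(P[...,0]<.55)&(P[...,1]>-.2);print("bench z",np.median(P[m][:,2]))
E
```

```text
228 327 357 447 469 (342.3536682128906, 459.3617248535156) (25.858890533447266, 30.976558685302734) 3d med [ 0.5947 -0.3162  0.0458] mid [ 0.5959 -0.3158  0.0485]
521 420 452 441 467 (435.6335754394531, 454.0815734863281) (25.46138572692871, 34.32720947265625) 3d med [ 0.6547 -0.305   0.0518] mid [ 0.6361 -0.2601  0.0983]
face y=a x+b z+c [ 0.18745884  0.01824772 -0.42974434] 5467 0.0006776620323813105 bore dir yaw -79.38262294518148 x range 0.578466637847007 0.6728603951630452 z 0.0180003839683181 0.06398605441080374
rod [ 0.41467822 -0.19358794] [-0.17077409 -0.98531021] -99.83282919252099 nose [ 0.39549367 -0.3042765 ] tail [ 0.42803073 -0.11654835] 0.19052694713696194
-0.078 1626 [-0.0019 -0.0111  0.0073  0.0451]
-0.058 1400 [-0.0016 -0.0104  0.0073  0.0452]
-0.038 1289 [-0.002  -0.0187  0.0147  0.0417]
-0.018 1044 [-0.002  -0.0188  0.0148  0.0419]
0.002 741 [-0.0017 -0.0077  0.0044  0.042 ]
0.022 694 [-0.0012 -0.0072  0.0048  0.0419]
0.042 639 [-0.0008 -0.0069  0.0052  0.0419]
0.062 1244 [-0.0015 -0.0182  0.0152  0.0417]
0.082 563 [-0.0009 -0.0069  0.0051  0.0418]
0.102 169 [-0.0002 -0.0052  0.0048  0.0416]
bench z 0.0005150987285739428
```

```bash
python3 -m handwheel '[[[-0.04,-0.01,0],[0,0,-6],100],[[-0.08,-0.02,0],[0,0,-12],100],[[-0.12,-0.03,0],[0,0,-15.6],100],[[-0.156,-0.037,-0.01],[0,0,-15.6],100],[[-0.156,-0.037,-0.04],[0,0,-15.6],100],[[-0.156,-0.037,-0.06],[0,0,-15.6],100],[[-0.156,-0.037,-0.06],[0,0,-15.6],100],[[-0.156,-0.037,-0.06],[0,0,-15.6],100]]'; python3 - <<'E'
from h import *
print(state()["eef_pos"],state()["orientation"])
s=snapshot("wrist"); save(s,"w2"); P=cloud(s); d=s["depth"]
m=(d>0)&(P[...,2]>.026)&(P[...,2]<.06)&(abs(P[...,0]-.41)<.04)&(P[...,1]>-.33)&(P[...,1]<-.08)
q=P[m]; v,u=np.nonzero(m); print(len(q),u.min(),u.max(),v.min(),v.max())
n=np.array([.987,-.1616]); dd=np.array([-.1616,-.987]); c=np.array([.4077,-.2192]); t=(q[:,:2]-c)@dd; o=(q[:,:2]-c)@n
for a in np.arange(t.min(),t.max(),.015):
    k=(t>=a)&(t<a+.015); print(round(a,3),k.sum(),np.round([(o[k].min()+o[k].max())/2,o[k].min(),o[k].max(),np.percentile(q[k,2],95)],4))
E
```

```text
clock: 3.0
eef_pos: [0.4073, -0.2196, 0.0737]
orientation: [0.763, 0.647, -0.0, -0.0]
wrist_force: [0.0, 0.5, -0.2]
grip_width: 0.0854
grasp_force: 0.0
[ 0.40732028 -0.21960835  0.07369868] [ 7.62782879e-01  6.46654570e-01 -3.09197579e-04 -2.25946227e-04]
15402 278 357 33 448
-0.104 2059 [ 0.001  -0.0081  0.0101  0.0452]
-0.089 1941 [ 0.0009 -0.0083  0.0101  0.0452]
-0.074 1532 [ 0.0009 -0.0081  0.0099  0.0451]
-0.059 1912 [ 0.0009 -0.0157  0.0174  0.0415]
-0.044 1455 [ 0.0008 -0.0157  0.0174  0.0419]
-0.029 924 [ 0.0008 -0.0052  0.0068  0.042 ]
-0.014 838 [ 0.0008 -0.0052  0.0068  0.042 ]
0.001 781 [ 0.0008 -0.005   0.0065  0.042 ]
0.016 749 [ 0.0007 -0.0052  0.0066  0.0419]
0.031 1176 [ 0.0007 -0.0155  0.0168  0.0417]
0.046 1224 [ 0.0007 -0.0156  0.017   0.0416]
0.061 593 [ 0.0006 -0.0052  0.0064  0.0418]
0.076 218 [ 0.0006 -0.0052  0.0065  0.0415]
```

```bash
python3 -m handwheel '[[[0.001,0,-0.03],[0,0,0],100],[[0.001,0,-0.056],[0,0,0],100],[[0.001,0,-0.056],[0,0,0],100],[[0.001,0,-0.056],[0,0,0],0],[[0.001,0,-0.056],[0,0,0],0],[[0.001,0,-0.056],[0,0,0],0],[[0.001,0,-0.056],[0,0,0],0],[[0.001,0,-0.056],[0,0,0],0],[[0.001,0,-0.056],[0,0,0],0],[[0.001,0,-0.056],[0,0,0],0]]'; python3 -m handwheel '[[[0,0,0],[0,0,0],0],[[0,0,0],[0,0,0],0],[[0,0,0],[0,0,0],0]]'
```

```text
clock: 3.88
eef_pos: [0.4084, -0.219, 0.0177]
orientation: [0.762, 0.647, -0.0, -0.0]
wrist_force: [-5.4, 0.8, 12.6]
grip_width: 0.01
grasp_force: 58.5
clock: 4.13
eef_pos: [0.4084, -0.219, 0.0177]
orientation: [0.762, 0.647, -0.0, -0.0]
wrist_force: [-4.9, 1.3, 11.6]
grip_width: 0.0099
grasp_force: 58.5
```

```bash
python3 -m handwheel '[[[0,0,0.02],[0,0,0],0],[[0,0,0.05],[0,0,0],0],[[0.03,0.01,0.05],[0,0,4],0],[[0.065,0.01,0.05],[0,0,8],0],[[0.10,0.01,0.05],[0,0,13],0],[[0.135,0.01,0.05],[0,0,17],0],[[0.167,0.01,0.05],[0,0,20],0],[[0.167,0.01,0.05],[0,0,20],0],[[0.167,0.01,0.05],[0,0,20],0]]'; python3 - <<'E'
from h import *
print(state()["eef_pos"],state()["orientation"],state()["wrist_force"])
for c in ("wrist","scene","top"):
    s=snapshot(c); save(s,c+"3"); np.savez(c+"3.npz",P=cloud(s),d=s["depth"],T=s["T"])
E
```

```text
clock: 4.88
eef_pos: [0.5765, -0.2083, 0.0668]
orientation: [0.638, 0.77, 0.0, -0.0]
wrist_force: [-1.2, 0.5, -2.5]
grip_width: 0.0101
grasp_force: 58.9
[ 0.57653674 -0.20827928  0.06682455] [ 6.38124271e-01  7.69933283e-01  2.77995642e-04 -2.76803083e-04] [-1.22702032  0.46432954 -2.45096196]
```

View pics/wrist3.png

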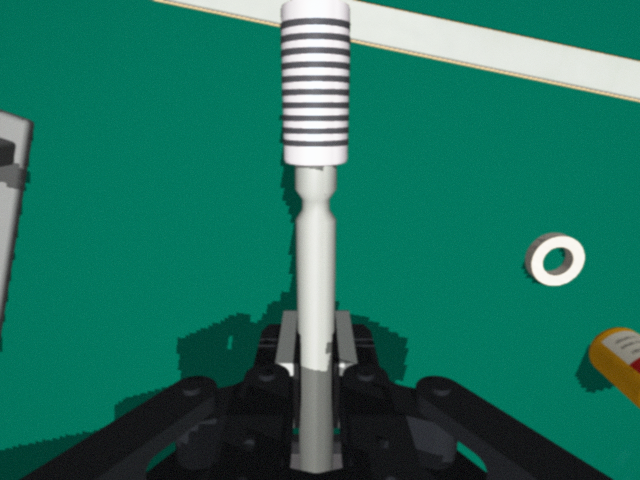

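The wrist view shows the rod held, in line with the hand: head at (315,80), shank running down between the pads at (316,340). The nose and mouth are out of this view, so I'll measure them from the fixed cameras.

```bash
python3 - <<'E'
from h import *
d2=np.array([.184,-.983]); n=np.array([.983,.184]); M=np.array([.596,-.3171])
for c in ("wrist","scene","top"):
    z=np.load(c+"3.npz");P=z["P"];d=z["d"]
    X=(P[...,:2]-M)@d2; Y=(P[...,:2]-M)@n; Z=P[...,2]
    m=(d>0)&(X>-.28)&(X<-.01)&(abs(Y)<.02)&(Z>.06)&(Z<.11)
    print(c)
    for a in np.arange(-.24,-.01,.015):
        k=m&(X>=a)&(X<a+.015)
        if k.sum()>5: print(" rod",round(a,3),k.sum(),np.round([Y[k].min(),Y[k].max(),(Y[k].min()+Y[k].max())/2,np.percentile(Z[k],97)],4))
    print(" nose X", X[m].max() if m.any() else None)
    k=(d>0)&(X>.003)&(X<.021)&(Y>.02)&(Y<.07)&(Z>.05)&(Z<.08)
    if k.sum(): print(" support top z", np.percentile(Z[k],[10,50,90]), k.sum())
    k=(d>0)&(abs(X)<.004)&(Y>-.03)&(Y<.09)&(Z>.01)&(Z<.075)
    if k.sum(): print(" face Y range",np.percentile(Y[k],[1,99]),"X med",np.median(X[k]))
    k=(d>0)&(X<-.02)&(X>-.2)&(Y>.05)&(Y<.1)&(abs(Z)<.01)
    if k.sum(): print(" bench", np.median(Z[k]))
im=cv2.imread("pics/scene3.png")[160:290,240:400]; cv2.imwrite("pics/s3c.png",cv2.resize(im,None,fx=4.5,fy=4.5,interpolation=cv2.INTER_CUBIC))
E
```

```text
wrist
 rod -0.225 1179 [-0.0083  0.0096  0.0007  0.094 ]
 rod -0.21 4505 [-0.0085  0.01    0.0007  0.0942]
 rod -0.195 3973 [-0.0084  0.01    0.0008  0.0941]
 rod -0.18 2585 [-0.0081  0.0098  0.0008  0.0936]
 rod -0.165 1823 [-0.0052  0.0069  0.0008  0.0907]
 rod -0.15 1833 [-0.0051  0.0068  0.0008  0.0908]
 rod -0.135 4331 [-0.0178  0.0199  0.0011  0.1093]
 rod -0.12 3781 [-0.02    0.0196 -0.0002  0.1068]
 rod -0.105 1460 [-0.0056  0.0078  0.0011  0.1041]
 rod -0.09 1191 [-0.0048  0.0069  0.001   0.0907]
 rod -0.075 552 [-0.005   0.007   0.001   0.0905]
 nose X -0.06435042840797284
 face Y range [-0.01335835  0.01537379] X med 0.0006364290652957135
 bench 0.00025594136927209465
scene
 rod -0.225 100 [-0.0114  0.0063 -0.0025  0.091 ]
 rod -0.21 109 [-0.0125  0.0062 -0.0032  0.0924]
 rod -0.195 104 [-0.0126  0.0035 -0.0046  0.0923]
 rod -0.18 54 [-0.0116  0.006  -0.0028  0.0915]
 rod -0.165 62 [-0.0086  0.0017 -0.0034  0.0886]
 rod -0.15 63 [-0.0089  0.0028 -0.0031  0.0894]
 rod -0.135 195 [-0.0195  0.0166 -0.0015  0.1092]
 rod -0.12 231 [-0.0199  0.0199 -0.      0.1086]
 rod -0.075 6 [-0.0052 -0.0005 -0.0028  0.0888]
 rod -0.06 17 [-0.0044  0.0015 -0.0014  0.0887]
 nose X -0.04638544640711232
 support top z [0.06267012 0.0632935  0.06426697] 8
 face Y range [-0.02068845  0.03565392] X med 4.00348861270549e-05
 bench -0.0017183586738148682
top
 rod -0.075 37 [-0.0072  0.0046 -0.0013  0.0921]
 rod -0.06 53 [-0.0071  0.0048 -0.0011  0.0927]
 rod -0.045 53 [-0.007   0.0042 -0.0014  0.093 ]
 rod -0.03 10 [-0.0052  0.002  -0.0016  0.091 ]
 nose X -0.026361531776806633
 support top z [0.06363911 0.06567832 0.06798254] 264
 face Y range [-0.01816208  0.07759127] X med -0.00010415318263300779
 bench 0.000609472683461787
```

View pics/s3c.png

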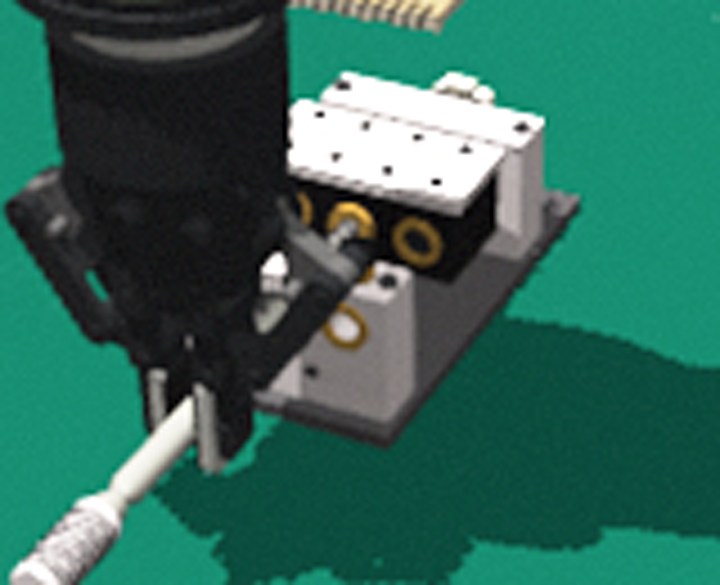

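```bash
python3 -m handwheel '[[[0,0,-0.02],[0,0,0],0],[[0,0,-0.0347],[0,0,0],0],[[0,0,-0.0347],[0,0,0],0],[[0,0,-0.0347],[0,0,0],0],[[0.0018,-0.0098,-0.0347],[0,0,0],0],[[0.0037,-0.0197,-0.0347],[0,0,0],0],[[0.0043,-0.023,-0.0347],[0,0,0],0],[[0.0048,-0.0256,-0.0347],[0,0,0],0],[[0.0048,-0.0256,-0.0347],[0,0,0],0]]'; python3 - <<'E'
from h import *
print(state()["eef_pos"],state()["wrist_force"],state()["moment"])
d2=np.array([.184,-.983]); n=np.array([.983,.184]); M=np.array([.596,-.3171])
s=snapshot("top"); save(s,"t4"); P=cloud(s); d=s["depth"]
X=(P[...,:2]-M)@d2; Y=(P[...,:2]-M)@n; Z=P[...,2]
for a in (-.06,-.05,-.04,-.03,-.02):
    k=(d>0)&(X>=a)&(X<a+.01)&(abs(Y)<.02)&(Z>.03)&(Z<.075)
    if k.any(): print(a,k.sum(),np.round([Y[k].min(),Y[k].max(),Y[k].mean(),np.percentile(Z[k],90)],4))
s=snapshot("scene"); save(s,"s4")
im=cv2.imread("pics/s4.png")[170:280,270:370]; a=cv2.resize(im,(400,440),interpolation=cv2.INTER_CUBIC)
im=cv2.imread("pics/t4.png")[150:260,310:410]; b=cv2.resize(im,(400,440),interpolation=cv2.INTER_CUBIC)
cv2.imwrite("pics/both4.png",np.hstack([a,b]))
E
```

```text
clock: 5.78
eef_pos: [0.5806, -0.2356, 0.0328]
orientation: [0.639, 0.769, -0.0, 0.0]
wrist_force: [0.1, 1.4, -1.4]
grip_width: 0.0097
grasp_force: 58.9
[ 0.58064937 -0.23556457  0.03281024] [ 0.14947426  1.35149799 -1.37032945] [-0.00507658 -0.03720245  0.0010635 ]
-0.04 1 [-0.0063 -0.0063 -0.0063  0.0536]
-0.03 26 [-0.0061  0.0038 -0.0017  0.0582]
-0.02 34 [-0.0059  0.0055 -0.0008  0.0573]
```

View pics/both4.png

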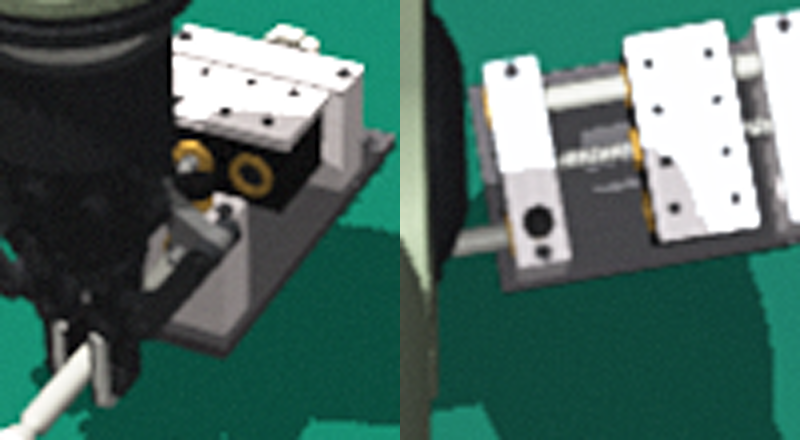

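```bash
python3 -m handwheel '[[[0.0008,-0.002,-0.0003],[0,0,0],0],[[0.0012,-0.004,-0.0005],[0,0,0],0],[[0.0016,-0.006,-0.0005],[0,0,0],0],[[0.002,-0.008,-0.0005],[0,0,0],0],[[0.002,-0.008,-0.0005],[0,0,0],0]]'; python3 -c "
from h import *
s=state();print(s['eef_pos'],s['wrist_force'],s['moment'])"
```

```text
clock: 6.3
eef_pos: [0.5826, -0.243, 0.032]
orientation: [0.639, 0.77, -0.0, 0.0]
wrist_force: [0.1, 0.7, -1.8]
grip_width: 0.01
grasp_force: 58.9
[ 0.58262035 -0.243006    0.03204299] [ 0.0620399   0.71183825 -1.76691319] [-0.03179323  0.02149584  0.02015996]
```

```bash
python3 -m handwheel '[[[0.0004,-0.002,0],[0,0,0],0],[[0.0007,-0.004,0],[0,0,0],0],[[0.0011,-0.006,0],[0,0,0],0],[[0.0011,-0.006,0],[0,0,0],0]]';python3 -m handwheel '[[[0.0004,-0.002,0],[0,0,0],0],[[0.0007,-0.004,0],[0,0,0],0],[[0.0011,-0.006,0],[0,0,0],0],[[0.0011,-0.006,0],[0,0,0],0]]'
```

```text
clock: 6.63
eef_pos: [0.5836, -0.249, 0.032]
orientation: [0.639, 0.77, -0.0, 0.0]
wrist_force: [-0.1, -1.1, -0.9]
grip_width: 0.0102
grasp_force: 58.9
clock: 6.97
eef_pos: [0.5848, -0.2549, 0.032]
orientation: [0.639, 0.77, -0.0, 0.0]
wrist_force: [-1.3, 0.8, -2.1]
grip_width: 0.01
grasp_force: 58.9
```

```bash
python3 -m handwheel '[[[0.0006,-0.003,0],[0,0,0],0],[[0.0011,-0.006,0],[0,0,0],0],[[0.0017,-0.009,0],[0,0,0],0],[[0.0022,-0.012,0],[0,0,0],0],[[0.0022,-0.012,0],[0,0,0],0]]';python3 -m handwheel '[[[0.0006,-0.003,0],[0,0,0],0],[[0.0011,-0.006,0],[0,0,0],0],[[0.0017,-0.009,0],[0,0,0],0],[[0.0022,-0.012,0],[0,0,0],0],[[0.0022,-0.012,0],[0,0,0],0]]'
```

```text
clock: 7.38
eef_pos: [0.5872, -0.2676, 0.0321]
orientation: [0.639, 0.769, -0.0, 0.0]
wrist_force: [0.0, -2.2, -3.0]
grip_width: 0.0099
grasp_force: 58.8
clock: 7.8
eef_pos: [0.5893, -0.2795, 0.032]
orientation: [0.639, 0.77, -0.0, 0.0]
wrist_force: [0.2, -1.9, -3.5]
grip_width: 0.0098
grasp_force: 58.8
```

```bash
python3 -m handwheel '[[[0.0006,-0.003,0],[0,0,0],0],[[0.0011,-0.006,0],[0,0,0],0],[[0.0017,-0.009,0],[0,0,0],0],[[0.0022,-0.012,0],[0,0,0],0],[[0.0022,-0.012,0],[0,0,0],0]]'; python3 - <<'E'
from h import *
s=state();print(s['eef_pos'],s['wrist_force'],s['moment'])
M=np.array([.596,-.3171])
s=snapshot("top"); save(s,"t5"); P=cloud(s);d=s["depth"]
d2=np.array([.184,-.983]); n=np.array([.983,.184])
X=(P[...,:2]-M)@d2; Y=(P[...,:2]-M)@n; Z=P[...,2]
for a in np.arange(.024,.09,.004):
    k=(d>0)&(X>=a)&(X<a+.004)&(abs(Y)<.012)
    print(round(a,3),k.sum(),np.round([np.percentile(Z[k],90),np.median(Z[k])],4) if k.any() else "")
E
```

```text
clock: 8.22
eef_pos: [0.5915, -0.2915, 0.0321]
orientation: [0.639, 0.77, -0.0, 0.0]
wrist_force: [-0.4, -3.3, -4.2]
grip_width: 0.0097
grasp_force: 58.7
[ 0.59150526 -0.29149216  0.032055  ] [-0.36539677 -3.26386919 -4.18549703] [-0.41880386 -0.08622376  0.00262059]
0.024 40 [0.4251 0.4178]
0.028 46 [0.3993 0.3962]
0.032 44 [0.3918 0.3889]
0.036 9 [0.3826 0.3798]
0.04 0 
0.044 0 
0.048 8 [0.0114 0.0074]
0.052 16 [0.0539 0.0092]
0.056 16 [0.0526 0.0089]
0.06 57 [0.0687 0.0441]
0.064 35 [0.0757 0.0733]
0.068 30 [0.0768 0.0744]
0.072 27 [0.0769 0.0745]
0.076 28 [0.0751 0.0732]
0.08 29 [0.076  0.0742]
0.084 29 [0.0751 0.0734]
0.088 28 [0.0763 0.0738]
```

```bash
python3 -m handwheel '[[[0,0,0],[0,0,0],70],[[0,0,0],[0,0,0],70],[[0,0,0],[0,0,0],70],[[0,0,0],[0,0,0],70],[[0,0,0],[0,0,0],70],[[0,0,0],[0,0,0],70],[[0,0,0],[0,0,0],70]]'; python3 -m handwheel '[[[0,0,0.03],[0,0,0],70],[[-0.003,0.015,0.07],[0,0,0],70],[[-0.01,0.055,0.08],[0,0,0],70],[[-0.017,0.09,0.08],[0,0,0],70],[[-0.017,0.09,0.08],[0,0,0],70],[[-0.017,0.09,0.08],[0,0,0],70]]'; python3 - <<'E'
from h import *
st=state(); print(st["eef_pos"])
M=np.array([.596,-.3171]); d2=np.array([.184,-.983]); n=np.array([.983,.184])
for c in ("wrist","scene"):
    s=snapshot(c); save(s,c+"6"); P=cloud(s);d=s["depth"]
    X=(P[...,:2]-M)@d2; Y=(P[...,:2]-M)@n; Z=P[...,2]
    for a in np.arange(-.15,-.004,.01):
        k=(d>0)&(X>=a)&(X<a+.01)&(abs(Y)<.02)&(Z>.03)&(Z<.08)
        if k.sum()>4: print(c,round(a,3),k.sum(),np.round([Y[k].min(),Y[k].max(),(Y[k].min()+Y[k].max())/2,np.percentile(Z[k],97)],4))
    k=(d>0)&(abs(Y)<.02)&(X<-.02)&(X>-.2)&(Z>.03)&(Z<.08); print("tail X",X[k].min())
E
```

```text
clock: 8.85
eef_pos: [0.5915, -0.2904, 0.0321]
orientation: [0.638, 0.77, 0.0, 0.0]
wrist_force: [-0.0, -0.2, -0.7]
grip_width: 0.0598
grasp_force: 0.0
clock: 9.35
eef_pos: [0.5747, -0.1984, 0.1128]
orientation: [0.637, 0.771, 0.0, 0.0]
wrist_force: [-0.7, -0.3, 0.8]
grip_width: 0.0599
grasp_force: 0.0
[ 0.57467958 -0.1984023   0.11279215]
wrist -0.14 265 [-0.0081  0.0088  0.0004  0.0549]
wrist -0.13 699 [-0.0085  0.0094  0.0004  0.0564]
wrist -0.12 638 [-0.0086  0.009   0.0002  0.0566]
wrist -0.11 641 [-0.0087  0.0091  0.0002  0.0566]
wrist -0.1 530 [-0.0089  0.0092  0.0002  0.0568]
wrist -0.09 278 [-0.0057  0.0061  0.0002  0.054 ]
wrist -0.08 363 [-0.0058  0.0057 -0.      0.0537]
wrist -0.07 360 [-0.0058  0.0058 -0.      0.0543]
wrist -0.06 342 [-0.0059  0.0059 -0.      0.0543]
wrist -0.05 331 [-0.006   0.006   0.      0.0546]
wrist -0.04 311 [-0.0054  0.006   0.0003  0.0548]
wrist -0.03 288 [-0.0054  0.0055  0.0001  0.055 ]
wrist -0.02 285 [-0.0055  0.0056  0.0001  0.0553]
wrist -0.01 802 [-0.0179  0.0199  0.001   0.0578]
tail X -0.13098813485163913
scene -0.14 53 [-0.0115  0.0057 -0.0029  0.0536]
scene -0.13 65 [-0.0113  0.0055 -0.0029  0.0546]
scene -0.12 59 [-0.0119  0.0056 -0.0031  0.055 ]
scene -0.11 55 [-0.0113  0.0038 -0.0037  0.0554]
scene -0.1 40 [-0.0111  0.0036 -0.0037  0.0548]
scene -0.09 18 [-0.008   0.0003 -0.0038  0.0516]
scene -0.08 35 [-0.0078  0.0039 -0.0019  0.0522]
scene -0.07 33 [-0.009   0.0016 -0.0037  0.0531]
scene -0.06 32 [-0.0086  0.0031 -0.0028  0.0529]
scene -0.05 30 [-0.0082  0.0019 -0.0032  0.0525]
scene -0.04 28 [-0.0079  0.0032 -0.0023  0.0533]
scene -0.03 29 [-0.0084  0.0022 -0.0031  0.0534]
scene -0.02 28 [-0.009   0.0016 -0.0037  0.0541]
scene -0.01 148 [-0.0193  0.0193  0.      0.0632]
tail X -0.13291714861866077
```

View pics/wrist6.png

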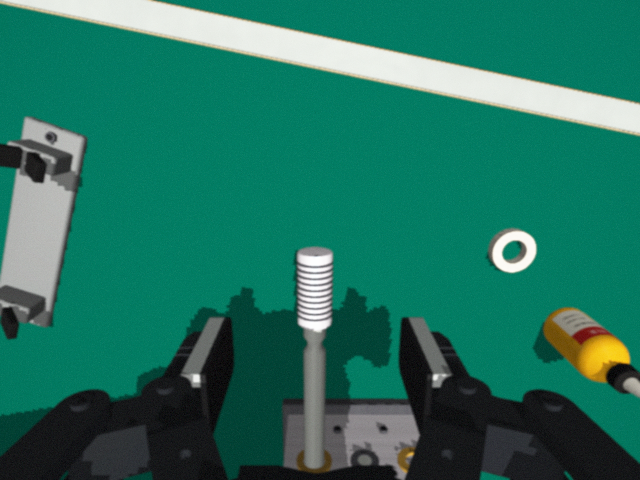

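The wrist view shows the rod standing in the bore, in line with it. The head is at (315,290), the shank enters the ring at (314,460), and the head droops slightly. Next I'll grip the head.

```bash
python3 -m handwheel '[[[0.001,-0.009,-0.03],[0,0,0],70],[[0.001,-0.009,-0.06],[0,0,0],70],[[0.001,-0.009,-0.0833],[0,0,0],70],[[0.001,-0.009,-0.0833],[0,0,0],70],[[0.001,-0.009,-0.0833],[0,0,0],0],[[0.001,-0.009,-0.0833],[0,0,0],0],[[0.001,-0.009,-0.0833],[0,0,0],0],[[0.001,-0.009,-0.0833],[0,0,0],0],[[0.001,-0.009,-0.0833],[0,0,0],0],[[0.001,-0.009,-0.0833],[0,0,0],0]]'; python3 -c "
from h import *
s=state();print(s['eef_pos'],s['wrist_force'],s['moment'])"
```

```text
clock: 10.28
eef_pos: [0.5759, -0.2099, 0.0296]
orientation: [0.638, 0.77, 0.0, 0.001]
wrist_force: [0.8, -2.3, 0.2]
grip_width: 0.0162
grasp_force: 58.5
[ 0.57594024 -0.20987043  0.02960213] [ 0.77341273 -2.29186729  0.18623428] [-0.20456565 -0.23503965  0.09718967]
```

```bash
python3 -m handwheel '[[[0,0,0.0012],[0.65,0.12,0],0],[[0,0,0.0024],[1.3,0.24,0],0],[[0,0,0.0024],[1.3,0.24,0],0],[[0.0006,-0.003,0.0024],[1.3,0.24,0],0],[[0.0011,-0.006,0.0024],[1.3,0.24,0],0],[[0.0011,-0.006,0.0024],[1.3,0.24,0],0]]'; python3 - <<'E'
from h import *
st=state();print(st['eef_pos'],st['wrist_force'],st['moment'])
M=np.array([.596,-.3171]); d2=np.array([.184,-.983]); n=np.array([.983,.184])
s=snapshot("wrist"); P=cloud(s);d=s["depth"]
X=(P[...,:2]-M)@d2; Y=(P[...,:2]-M)@n; Z=P[...,2]
for a in np.arange(-.15,-.004,.01):
    k=(d>0)&(X>=a)&(X<a+.01)&(abs(Y)<.012)&(Z>.03)&(Z<.08)
    if k.sum()>4: print(round(a,3),k.sum(),np.round([(Y[k].min()+Y[k].max())/2,np.percentile(Z[k],97)],4))
E
```

```text
clock: 10.78
eef_pos: [0.5767, -0.2161, 0.0311]
orientation: [0.638, 0.77, 0.007, -0.009]
wrist_force: [3.0, -0.4, 1.9]
grip_width: 0.0164
grasp_force: 58.7
[ 0.57670699 -0.21612321  0.03114635] [ 2.96217205 -0.36865342  1.87447289] [-0.27304774 -0.38855674  0.16568543]
-0.13 1497 [-0.0004  0.0566]
-0.12 3279 [0.     0.0777]
-0.11 2385 [-0.0002  0.0766]
-0.1 2170 [-0.0003  0.0781]
-0.09 842 [-0.0006  0.0572]
-0.08 581 [-0.0003  0.0542]
-0.07 916 [-0.0003  0.0544]
-0.06 20 [-0.0001  0.0522]
```

```bash
python3 -m handwheel '[[[0.0007,0,0.0006],[0,0,0],0],[[0.0013,-0.003,0.0006],[0,0,0],0],[[0.0018,-0.006,0.0006],[0,0,0],0],[[0.0023,-0.009,0.0006],[0,0,0],0],[[0.0023,-0.009,0.0006],[0,0,0],0]]';python3 -c "
from h import *
s=state();print(s['wrist_force'],s['moment'])"
```

```text
clock: 11.25
eef_pos: [0.5789, -0.2253, 0.0317]
orientation: [0.639, 0.769, 0.007, -0.009]
wrist_force: [1.3, -1.0, 1.2]
grip_width: 0.0163
grasp_force: 58.6
[ 1.28504797 -0.97628706  1.16733691] [-0.36487933 -0.23227127  0.05751278]
```

```bash
python3 -m handwheel '[[[0.0006,-0.003,0],[0,0,0],0],[[0.0011,-0.006,0],[0,0,0],0],[[0.0017,-0.009,0],[0,0,0],0],[[0.0022,-0.012,0],[0,0,0],0],[[0.0022,-0.012,0],[0,0,0],0]]';python3 -m handwheel '[[[0.0006,-0.003,0],[0,0,0],0],[[0.0011,-0.006,0],[0,0,0],0],[[0.0017,-0.009,0],[0,0,0],0],[[0.0022,-0.012,0],[0,0,0],0],[[0.0022,-0.012,0],[0,0,0],0]]';python3 -c "
from h import *
s=state();print(s['wrist_force'],s['moment'])"
```

```text
clock: 11.67
eef_pos: [0.5812, -0.2375, 0.0318]
orientation: [0.639, 0.769, 0.007, -0.008]
wrist_force: [1.6, -1.6, 2.4]
grip_width: 0.0157
grasp_force: 58.6
clock: 12.08
eef_pos: [0.5834, -0.2495, 0.0318]
orientation: [0.639, 0.769, 0.007, -0.008]
wrist_force: [1.7, -2.1, 2.8]
grip_width: 0.0161
grasp_force: 58.7
[ 1.70741878 -2.08308801  2.83678804] [-0.56528113 -0.26136502  0.04329599]
```

```bash
python3 -m handwheel '[[[0.0006,-0.002,0.0006],[0,0,0],0],[[0.0013,-0.005,0.0006],[0,0,0],0],[[0.0019,-0.008,0.0006],[0,0,0],0],[[0.0024,-0.011,0.0006],[0,0,0],0],[[0.0026,-0.012,0.0006],[0,0,0],0],[[0.0026,-0.012,0.0006],[0,0,0],0]]';python3 -m handwheel '[[[0.0006,-0.003,0],[0,0,0],0],[[0.0011,-0.006,0],[0,0,0],0],[[0.0017,-0.009,0],[0,0,0],0],[[0.0022,-0.012,0],[0,0,0],0],[[0.0022,-0.012,0],[0,0,0],0]]';python3 -c "
from h import *
s=state();print(s['wrist_force'],s['moment'])"
```

```text
clock: 12.58
eef_pos: [0.5859, -0.2612, 0.0324]
orientation: [0.639, 0.769, 0.007, -0.009]
wrist_force: [-0.6, -1.6, 1.9]
grip_width: 0.0166
grasp_force: 58.7
clock: 13.0
eef_pos: [0.5882, -0.2735, 0.0324]
orientation: [0.639, 0.769, 0.007, -0.008]
wrist_force: [-1.0, -1.7, 1.3]
grip_width: 0.0162
grasp_force: 58.8
[-0.99044886 -1.69247835  1.3421124 ] [-0.50413495  0.13732361 -0.02786909]
```

```bash
python3 -m handwheel '[[[0.0004,-0.002,0],[0,0,0],0],[[0.0008,-0.004,0],[0,0,0],0],[[0.0012,-0.006,0],[0,0,0],0],[[0.0012,-0.006,0],[0,0,0],0]]';python3 -m handwheel '[[[0.0004,-0.002,0],[0,0,0],0],[[0.0008,-0.004,0],[0,0,0],0],[[0.0012,-0.006,0],[0,0,0],0],[[0.0012,-0.006,0],[0,0,0],0]]';python3 -c "
from h import *
s=state();print(s['wrist_force'],s['moment'])
s=snapshot('top');save(s,'t7');cv2.imwrite('pics/t7c.png',cv2.resize(cv2.imread('pics/t7.png')[140:260,300:440],None,fx=4,fy=4))"
```

```text
clock: 13.33
eef_pos: [0.5893, -0.279, 0.0324]
orientation: [0.638, 0.77, 0.007, -0.009]
wrist_force: [-0.7, 0.2, 3.1]
grip_width: 0.0159
grasp_force: 58.9
clock: 13.67
eef_pos: [0.5905, -0.2852, 0.0324]
orientation: [0.639, 0.77, 0.007, -0.009]
wrist_force: [-2.5, -0.8, 4.5]
grip_width: 0.0162
grasp_force: 58.9
[-2.46272399 -0.79864222  4.54997065] [-0.14078192  0.41873731 -0.0920262 ]
```

```bash
python3 -m handwheel '[[[0,-0.002,0.0007],[0,0,0],0],[[0.0004,-0.004,0.0007],[0,0,0],0],[[0.0008,-0.006,0.0007],[0,0,0],0],[[0.0008,-0.006,0.0007],[0,0,0],0]]';python3 -m handwheel '[[[0.0004,-0.002,0],[0,0,0],0],[[0.0008,-0.004,0],[0,0,0],0],[[0.0008,-0.004,0],[0,0,0],0]]';python3 -c "
from h import *
s=state();print(s['wrist_force'],s['moment'])"
```

```text
clock: 14.05
eef_pos: [0.5912, -0.291, 0.0328]
orientation: [0.638, 0.77, 0.007, -0.009]
wrist_force: [-0.3, 0.2, -4.0]
grip_width: 0.0162
grasp_force: 58.7
clock: 14.3
eef_pos: [0.592, -0.2952, 0.0329]
orientation: [0.639, 0.77, 0.007, -0.009]
wrist_force: [1.5, -1.9, -4.9]
grip_width: 0.0161
grasp_force: 58.6
[ 1.54122234 -1.91284014 -4.87484307] [-0.56676745 -0.2773438   0.16618182]
```

```bash
python3 -m handwheel '[[[0.0002,-0.001,-0.0003],[0,0,0],0],[[0.0004,-0.002,-0.0003],[0,0,0],0],[[0.0004,-0.002,-0.0003],[0,0,0],0]]';python3 -m handwheel '[[[0.0002,-0.001,0],[0,0,0],0],[[0.0002,-0.001,0],[0,0,0],0]]';python3 -m handwheel '[[[0.0002,-0.001,0],[0,0,0],0],[[0.0002,-0.001,0],[0,0,0],0]]'
```

```text
clock: 14.55
eef_pos: [0.5925, -0.2969, 0.033]
orientation: [0.638, 0.77, 0.007, -0.009]
wrist_force: [0.3, -2.5, -1.8]
grip_width: 0.0161
grasp_force: 59.0
clock: 14.72
eef_pos: [0.5928, -0.2975, 0.033]
orientation: [0.638, 0.77, 0.007, -0.009]
wrist_force: [-0.5, -0.5, -0.5]
grip_width: 0.0159
grasp_force: 59.1
clock: 14.88
eef_pos: [0.5929, -0.2986, 0.0328]
orientation: [0.638, 0.77, 0.007, -0.009]
wrist_force: [-0.1, -0.8, 0.5]
grip_width: 0.0159
grasp_force: 59.1
```

```bash
python3 -m handwheel '[[[0.0002,-0.001,0],[0,0,0],0],[[0.0002,-0.001,0],[0,0,0],0]]';python3 -m handwheel '[[[0.0001,-0.0007,0],[0,0,0],0],[[0.0001,-0.0007,0],[0,0,0],0]]';python3 - <<'E'
from h import *
M=np.array([.596,-.3171]); d2=np.array([.184,-.983]); n=np.array([.983,.184])
s=snapshot("wrist"); save(s,"w8"); P=cloud(s);d=s["depth"]
X=(P[...,:2]-M)@d2; Y=(P[...,:2]-M)@n; Z=P[...,2]
k=(d>0)&(abs(Y)<.009)&(X<-.02)&(X>-.1)&(Z>.03)&(Z<.07); print("tail X",X[k].min(),k.sum())
E
```

```text
clock: 15.05
eef_pos: [0.593, -0.2989, 0.0328]
orientation: [0.638, 0.77, 0.008, -0.009]
wrist_force: [-1.7, 3.6, 1.6]
grip_width: 0.0163
grasp_force: 59.3
clock: 15.22
eef_pos: [0.593, -0.2989, 0.0328]
orientation: [0.638, 0.77, 0.008, -0.01]
wrist_force: [-3.1, 7.3, 5.3]
grip_width: 0.0163
grasp_force: 59.5
tail X -0.04014531136034764 4375
```

```bash
python3 -m handwheel '[[[0,0,0],[0,0,0],70],[[0,0,0],[0,0,0],70],[[0,0,0],[0,0,0],70],[[0,0,0],[0,0,0],70],[[0,0,0],[0,0,0],70],[[0,0,0],[0,0,0],70],[[0,0,0],[0,0,0],70]]'; python3 -m handwheel '[[[0,0,0.03],[0,0,0],70],[[0,0,0.07],[0,0,0],70],[[-0.01,0.04,0.08],[0,0,0],70],[[-0.017,0.08,0.08],[0,0,0],70],[[-0.02,0.11,0.08],[0,0,0],70],[[-0.02,0.11,0.08],[0,0,0],70],[[-0.02,0.11,0.08],[0,0,0],70]]'; python3 - <<'E'
from h import *
M=np.array([.596,-.3171]); d2=np.array([.184,-.983]); n=np.array([.983,.184])
s=snapshot("wrist"); save(s,"w9"); P=cloud(s);d=s["depth"]
X=(P[...,:2]-M)@d2; Y=(P[...,:2]-M)@n; Z=P[...,2]
k=(d>0)&(abs(Y)<.009)&(X<-.02)&(X>-.1)&(Z>.03)&(Z<.07); print("tail X",X[k].min(),k.sum())
for a in np.arange(-.045,0.002,.005):
    k=(d>0)&(X>=a)&(X<a+.005)&(abs(Y)<.012)&(Z>.03)&(Z<.08)
    if k.sum()>4: print(round(a,3),k.sum(),np.round([(Y[k].min()+Y[k].max())/2,np.percentile(Z[k],97)],4))
s=snapshot("top");save(s,"t9");P=cloud(s);d=s["depth"]
X=(P[...,:2]-M)@d2; Y=(P[...,:2]-M)@n; Z=P[...,2]
k=(d>0)&(X>.004)&(X<.02)&(abs(Y)<.008);print("knob top",np.percentile(Z[k],95)); k=(d>0)&(X>.003)&(X<.021)&(Y>.02)&(Y<.07);print("support top",np.median(Z[k]))
k=(d>0)&(abs(Y)<.007)&(X<-.02)&(X>-.1)&(Z>.03)&(Z<.07); print("tail X top",X[k].min())
a=cv2.resize(cv2.imread("pics/w9.png")[330:480,230:430],(480,360)); b=cv2.resize(cv2.imread("pics/t9.png")[170:260,320:410],(320,320)); b=np.vstack([b,np.zeros((40,320,3),np.uint8)]); cv2.imwrite("pics/both9.png",np.hstack([a,b]))
E
```

```text
clock: 15.85
eef_pos: [0.5931, -0.3002, 0.0328]
orientation: [0.638, 0.77, 0.007, -0.009]
wrist_force: [-0.4, 0.2, 1.0]
grip_width: 0.0598
grasp_force: 0.0
clock: 16.43
eef_pos: [0.5734, -0.1884, 0.1133]
orientation: [0.637, 0.771, 0.008, -0.009]
wrist_force: [-0.1, -0.6, 0.3]
grip_width: 0.0595
grasp_force: 0.0
tail X -0.040768377661521915 1392
-0.045 64 [0.0001 0.0575]
-0.04 647 [0.0001 0.0581]
-0.035 236 [0.0001 0.0586]
-0.03 222 [0.0001 0.0585]
-0.025 233 [0.0001 0.0585]
-0.02 239 [0.0001 0.0586]
-0.015 87 [0.0001 0.0581]
-0.005 18 [-0.0001  0.042 ]
-0.0 75 [-0.0001  0.0403]
knob top 0.08290854182361793
support top 0.06603309701941812
tail X top -0.04170464467607702
```

View pics/both9.png

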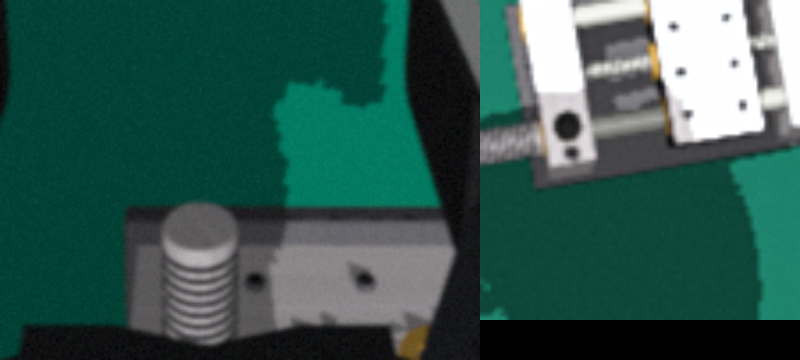

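The left crop shows the knurled head, tail at (200,225), standing against the front support. The right crop shows the head at (510,145) ending at the face below the knob (567,127), and the shank reaching the rear support. Next I'll compare the knob height with the empty-bore state and check the face offset in the same frame.

```bash
python3 - <<'E'
from h import *
M=np.array([.596,-.3171]); d2=np.array([.184,-.983]); n=np.array([.983,.184])
def fr(P): return (P[...,:2]-M)@d2,(P[...,:2]-M)@n,P[...,2]
z=np.load("top3.npz"); X,Y,Z=fr(z["P"]); d=z["d"]; k=(d>0)&(X>.004)&(X<.02)&(abs(Y)<.008)&(Z>.07)&(Z<.1); print("knob before",k.sum(),np.percentile(Z[k],[50,80,95]) if k.any() else "")
for i in range(3):
    s=snapshot("top");X,Y,Z=fr(cloud(s));d=s["depth"];k=(d>0)&(X>.004)&(X<.02)&(abs(Y)<.008)&(Z>.07)&(Z<.1);print("knob now",k.sum(),np.percentile(Z[k],[50,80,95]))
s=snapshot("wrist");X,Y,Z=fr(cloud(s));d=s["depth"]
k=(d>0)&(abs(X)<.006)&(Y>.015)&(Y<.07)&(Z>.02)&(Z<.05);print("face X",np.percentile(X[k],[10,50,90]),k.sum())
k=(d>0)&(abs(Y)<.006)&(X<-.03)&(X>-.1)&(Z>.042)&(Z<.055);print("tail X",np.percentile(X[k],[5,20,50]),k.sum())
E
```

```text
knob before 52 [0.07966995 0.0810865  0.08277231]
knob now 54 [0.07998272 0.08155046 0.0825423 ]
knob now 52 [0.08009191 0.08190805 0.08287077]
knob now 51 [0.0804674  0.08188864 0.08319445]
face X [-0.00050329  0.00043781  0.00113658] 1820
tail X [-0.04019999 -0.03994501 -0.03952325] 317
```

```bash
python3 -c "
from h import *
print(sign_off())"
```

```text
the job is handed in; nothing more can be done
None
```

The guide rod is fitted and handed in at about 17 s: the camera shows the shoulder on the front support's face to within about 1 mm, the plunger knob is back at its empty-bore height (within about 0.5 mm), the wrist force read after each short move stayed below about 10 N, and the hand is clear; the hand-in gave no verdict.

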